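# Run the rosette row home on the carving board and lock it

## Robot

A 7-joint arm with a two-finger parallel gripper is mounted at the origin on the work surface. World frame = base frame: x ahead of the robot, y to its left, z up, the work surface at z = 0. Lengths are in m, angles in rad, forces in N, time in s.
With the tool pointing down it reaches from about 0.4 to 0.85 m from the base axis. Payload 4.5 kg.
Tool frame: the origin (TCP) lies at the very end of the fingers, on their centre line; the grasp point (between the pads) lies behind it (r.grip_depth is the z of the grasp point in the tool frame, in m); z points along the fingers, y is the direction in which the jaws open and shut (so a half turn about z gives the same grasp; the last joint's range is limited). The gripper opens to 88 mm and grips with 3 to 60 N. Pads are 18 mm wide; open, the fingers measure 123 mm over their backs; the gripper's body (75 mm by 187 mm) begins 45 mm behind the grasp point.
Start: joints at [1.264, 0.689, -0.195, 1.565, 0.157, 0.902, -0.215], TCP at [0.209, -0.589, 0.239] pointing down, gripper open.
Joint ranges: [-3.01, 3.01], [-0.46, 2.08], [-1.47, 1.51], [0.13, 2.56], [-1, 4.14], [0.04, 2.09], [-2.66, 2.66]. Speed limits (rad/s): [2.57, 2.57, 3.14, 3.14, 3.14, 3.14, 3.14].

## Interface

Orientations are given as a unit quaternion [x, y, z, w].
In Python, from plant import sensors, cams, r gives the robot as it stands. The module is installed in compiled form; this text tells all that it offers.
- The arm moves only by the tool drive_tool, never from a script. Its argument "series" is a list that holds one entry, the list of rows, each a list of 5 numbers: the shift along the world's x, y, z in mm, then the turn about the world's z in rad, then the finger opening in mm, from 0 to 88.1. A call has 1 to 10 rows; each row shifts and turns the commanded pose from where the row before left it; what a row does not reach is not made up. A row lasts 1/10 s, in which the tool goes at most 50 mm and 8.59 degrees, less where a joint would pass 70% of its speed; a pose out of reach is approached as far as the arm can. A call with a gripper value outside its range is refused whole. The fingers move at their own pace and stop on an object; "force" is the grip in N (left out, the last holds). Time passes only in rows, so rows that do not move let the fingers close. It gives the time, the measured TCP pose, the force and the opening at its end, in the units of the state.
- sensors.get_state(): the state, without advancing time (a new reading comes with each control period).
- cams.snapshot(name): name is "side" or "top"; returns the picture (480x640x3 uint8, blue, green, red); there is no depth.
- cams.camera_model(name): a dict with "fx", "fy", "cx", "cy" (pixels), "camera_from_world" (4x4, takes a point from world to camera coordinates). Camera axes: x right, y down, z forward; pixel columns grow to the right and rows downward; lengths in m; the calibration is good to about 2 mm. A picture is of the moment at which its call begins. camera_model takes no time and is no camera call.
- r.finish_job(): hands the job in, once; it reports no verdict.
Trained networks look in the newest picture that a camera, given by its name, has taken for a name from the list of things; names that differ only in an ending like _2 or _b are one class to them, and where a whole thing is asked for, a point or a joint stands for the part that bears it (a point fixed in the world has none). Each returns a list of dicts, best first, with "confidence" (0 to 1); they miss things now and then, are a little off and sometimes report something else, mostly with a low value. They report only what shows in the picture. A call takes as long as a camera call. They do not tell look-alikes from the thing itself.
- cams.trace(camera, name): "mask" (480x640 bool, what is visible of it) and "at" ([column, row] in pixels, amid what is visible of it).
- cams.mark_of(camera, name): "at" ([column, row] in pixels: a listed point, or the origin of a listed thing).
The state is a dict: "clock": time; "q": joint angles; "qd": joint speeds; "joint_torque": joint torques, N m; "tool_pos": TCP position; "eef_rot": TCP orientation; "contact_force": force on the tool from outside, world axes, zero at the start; "moment": the same for the moment, N m; "opening": opening from 0.0 (shut) to 1.0 (fully open).
Only numpy, scipy, OpenCV 4.12 (cv2) and the standard library are available. Lean on these libraries where they do the work, as an engineer would, in place of code of your own. Each camera call takes 0.05 s, during which the arm holds its last target.

## Task

Push the row of five carved rosette blocks along the rails of the carving board as one closed train, from the tail, until it is fully home against the end stop, then push the wooden turn-button round behind the last block until it rests square across the channel against its peg, locking the row in. Use fingertips only: the blocks stay down on the board and together the whole way, nothing is picked up. Leave the mallet, the jar, the gouge and the spare block on the bench where they are.

Things in the scene. Friction and masses are not known exactly. Their poses are not given: they have to be found in the camera images.
- board: Carving board, fixed flat on the bench: plywood base 120 x 480 mm, 18 mm thick, with two low wooden guide rails and an end stop on it. Origin on the bench, on the channel's centre line; its y axis runs along the rails towards the end stop, x across them, z up. The base reaches from y = -250 to +230 mm.
- channel_mouth (a point): Open rear end of the channel (board y = -250 mm), mid channel, on the base's top. The rails, each 22 mm wide and 10 mm high (tops 28 mm above the bench), run from here to the stop; inner faces at board x = -26 and +26 mm: a channel 52 mm wide.
- stop_face (a point): Face of the end stop that the row comes up against (board y = +200 mm), mid channel, on the base's top, 18 mm above the bench. The stop is a wooden bar 96 mm long across the board, 26 mm thick, standing 30 mm above the base.
- block1: Carved wooden rosette block nearest the end stop (head of the row). Square, 50 x 50 mm, 28 mm high (plain sides 24 mm, a round carving on top), about 45 g; lies on the base in the channel, 1 mm free each side. Origin: centre of its underside; axes as the board's. All five are alike and start touching in one row, 70 to 140 mm short of the stop. Row home: centres 25, 75, 125, 175, 225 mm from the stop face.
- block2: Carved wooden rosette block second from the end stop. 50 x 50 mm, 28 mm high, like block1. Origin at the centre of its underside; axes as the board's.
- block3: Carved wooden rosette block third from the end stop, the middle of the row. 50 x 50 mm, 28 mm high, like block1. Origin at the centre of its underside; axes as the board's.
- block4: Carved wooden rosette block fourth from the end stop. 50 x 50 mm, 28 mm high, like block1. Origin at the centre of its underside; axes as the board's.
- block5: Carved wooden rosette block farthest from the end stop (tail of the row). 50 x 50 mm, 28 mm high, like block1. Origin at the centre of its underside; axes as the board's.
- button (a joint): Turn-button's angle, rad. 0: along its rail, pointing to board -y (away from the stop). Negative: swung outward, off the board (to -0.9). Positive: counter-clockwise from above, across the channel; 1.571: square across, against the peg. Starts at -0.7 to -0.1 and stays where left; about 1 N at its end moves it. Once across, its face is 2.5 mm behind a row that is home; it cannot close on a row well short.
- button_pivot (a point): Screw on which the turn-button turns, on top of the -x rail (board x = -37, y = -61.5 mm), at mid thickness of the button, 37 mm above the bench. The button is a dark wooden bar 18 mm wide with round ends, 16 mm thick (29 to 45 mm above the bench), reaching 82 mm from the screw's axis.
- peg (a point): Top of the thin wooden peg (8 mm across, 20 mm high) on the +x rail that stops the turn-button when it is square across the channel; 48 mm above the bench.
- button_tip (a point): Point on the turn-button's centre line, 73 mm from the screw's axis and 9 mm short of its round end, at mid thickness; moves with the button.
- mallet: Bystander: turned wooden carver's mallet standing on its head, handle up, 80 mm across and 236 mm high, on the bench past the end-stop end of the board. Origin at the centre of its underside.
- jar: Bystander: closed amber glass jar, 64 mm across, 85 mm high, standing off the board's -x side near the end stop. Origin at the centre of its underside.
- gouge: Bystander: carving gouge lying on the bench beyond the board's +x side, 236 mm long, 24 mm wide, 22 mm high; wooden handle to its own -y (110 mm), steel blade to its +y. Origin under the ferrule between them.
- spare: Bystander: a sixth, spare rosette block like the others, lying on the bench off the board's -x side, between the turn-button and the jar. Origin at the centre of its underside.
Not all that is in view belongs to the job. Leave any blue or green look-alike of the block3 alone.

How it is judged:
On the way, in this order (a step that is already met when the one before it is completed fails the run):
1. all five blocks are home against the end stop, the turn-button not yet across (y of block1 in the frame of board above 0.1715 m and y of block2 in the frame of board above 0.1215 m and y of block3 in the frame of board above 0.0715 m and y of block4 in the frame of board above 0.0215 m and y of block5 in the frame of board above -0.0285 m and x of block1 in the frame of board between -0.004 and 0.004 m and z of each of block1, block2, block3, block4, block5 in the frame of board below 0.021 m and angle between the y axis of each of block1, block2, block3, block4, block5 and the y axis of board, either way round below 0.12 rad and x of block2 in the frame of board between -0.004 and 0.004 m and x of block3 in the frame of board between -0.004 and 0.004 m and x of block4 in the frame of board between -0.004 and 0.004 m and x of block5 in the frame of board between -0.004 and 0.004 m and value of joint button below 1.2 rad), for 0.1 s.
2. the turn-button is swung square across the channel behind the row (value of joint button above 1.48 rad), for 0.1 s.
At the end, for the whole second after the job is handed in: Each of the five blocks is within 3.5 mm of its place with the row tight against the end stop, flat in the channel and at rest; the turn-button is within about 5 degrees of square across the channel (y of block1 in the frame of board above 0.1715 m and y of block2 in the frame of board above 0.1215 m and y of block3 in the frame of board above 0.0715 m and y of block4 in the frame of board above 0.0215 m and y of block5 in the frame of board above -0.0285 m and x of block1 in the frame of board between -0.004 and 0.004 m and z of each of block1, block2, block3, block4, block5 in the frame of board below 0.021 m and angle between the y axis of each of block1, block2, block3, block4, block5 and the y axis of board, either way round below 0.12 rad and x of block2 in the frame of board between -0.004 and 0.004 m and x of block3 in the frame of board between -0.004 and 0.004 m and x of block4 in the frame of board between -0.004 and 0.004 m and x of block5 in the frame of board between -0.004 and 0.004 m and value of joint button above 1.48 rad and linear speed of each of block1, block2, block3, block4, block5 below 0.01 m/s); the robot touches nothing.
It fails at once if a block is lifted off the board (8 mm) or tipped (height (world z) of any of block1, block2, block3, block4, block5 above 0.026 m or angle between any of block1, block2, block3, block4, block5's own z axis and vertical above 0.3 rad).
It fails at once if the train is pulled apart: a gap of more than 12 mm in all opens in the row (distance between block1 and block5 above 0.2125 m).
It fails at once if the mallet, the jar, the gouge or the spare block is moved more than 20 mm or tipped (distance of any of mallet, jar, gouge, spare from where it was at the start of the episode above 0.02 m or angle between any of mallet, jar, gouge, spare's own z axis and vertical above 0.35 rad).
It also fails if it takes over 45 s, if anything falls off the work surface, if the arm or the gripper's body presses on something with over 40 N, if the wrist force passes 120 N, or if a joint passes its speed limit or range.

## Working session

There is one attempt and no reset: what is moved stays moved. The work goes in short steps, Python scripts to look and compute and a tool call to move; the robot and the scene stay as the last step left them, time stands still between calls to the robot, and variables do not carry over. Pictures are saved under pics/ and viewed, and the job is handed in when it is done.

Besides the shell and the picture viewer there is one more tool, called after "Emit:" by a JSON object that holds its "api" and its "payload". drive_tool: Moves the arm, as the interface text tells. Its arguments: {"type":"object","properties":{"series":{"type":"array","items":{"type":"array","items":{"type":"array","items":{"type":"number"}}}},"force":{"type":"number"}},"required":["series"]}

```bash
mkdir -p pics
cat > h.py <<'E'
import numpy as np, cv2
from plant import sensors, cams, r
def ray(cam,px,z):
    m=cams.camera_model(cam); T=np.array(m["camera_from_world"]); R=T[:3,:3]; t=T[:3,3]
    o=-R.T@t; d=R.T@np.array([(px[0]-m["cx"])/m["fx"],(px[1]-m["cy"])/m["fy"],1])
    return o+d*(z-o[2])/d[2]
def proj(cam,p):
    m=cams.camera_model(cam); T=np.array(m["camera_from_world"]); c=T[:3,:3]@np.array(p)+T[:3,3]
    return np.array([c[0]/c[2]*m["fx"]+m["cx"],c[1]/c[2]*m["fy"]+m["cy"]])
def snap(n,f):
    cv2.imwrite("pics/"+f,cams.snapshot(n))
E
python3 - <<'E'
from h import *
for c in ("top","side"):
    snap(c,c+"0.png")
    for n,z in [("channel_mouth",.018),("stop_face",.018),("block1",.018),("block5",.018),("button_pivot",.037),("peg",.048),("button_tip",.037)]:
        for d in cams.mark_of(c,n)[:5]:
            print(c,n,np.round(d["at"]),round(d["confidence"],2),ray(c,d["at"],z).round(4))
s=sensors.get_state();print(s)
E
```

```text
top channel_mouth [481. 214.] 0.64 [ 0.6292 -0.2805  0.018 ]
top stop_face [257. 269.] 0.9 [0.5238 0.1498 0.018 ]
top stop_face [215. 286.] 0.53 [0.4926 0.229  0.018 ]
top block1 [405. 126.] 0.97 [ 0.8045 -0.1391  0.018 ]
top block1 [389. 238.] 0.87 [ 0.5834 -0.1016  0.018 ]
top block1 [438. 226.] 0.84 [ 0.6062 -0.1979  0.018 ]
top block1 [411. 231.] 0.82 [ 0.5963 -0.1442  0.018 ]
top block1 [286. 141.] 0.7 [0.7743 0.0957 0.018 ]
top block5 [405. 126.] 0.97 [ 0.8045 -0.1391  0.018 ]
top block5 [389. 238.] 0.87 [ 0.5834 -0.1016  0.018 ]
top block5 [438. 226.] 0.84 [ 0.6062 -0.1979  0.018 ]
top block5 [411. 231.] 0.82 [ 0.5963 -0.1442  0.018 ]
top block5 [286. 141.] 0.7 [0.7743 0.0957 0.018 ]
top button_pivot [401. 257.] 0.98 [ 0.5451 -0.121   0.037 ]
top peg [380. 214.] 0.59 [ 0.6249 -0.0806  0.048 ]
top peg [365. 245.] 0.31 [ 0.5659 -0.0517  0.048 ]
top button_tip [434. 268.] 0.55 [ 0.5232 -0.1812  0.037 ]
top button_tip [381. 214.] 0.55 [ 0.626  -0.0845  0.037 ]
side channel_mouth [370. 176.] 0.78 [ 0.6342 -0.2822  0.018 ]
side block1 [268. 195.] 0.91 [ 0.798  -0.1132  0.018 ]
side 
[... 678 characters left out ...]
q': array([ 1.26375269,  0.68904767, -0.19461938,  1.5653508 ,  0.15730324,
        0.90252409, -0.21509727]), 'qd': array([ 2.48755664e-04,  3.39644397e-04, -1.48186665e-04,  2.41842057e-03,
       -2.06865600e-05, -1.11750838e-03,  3.17397699e-04]), 'joint_torque': array([ 4.97885812e-04, -5.27454472e+01, -1.26704168e+00, -1.53742540e+01,
       -5.19837288e-02, -9.00085270e-04,  2.26188075e-05]), 'tool_pos': array([ 0.2089544 , -0.58902863,  0.23876231]), 'eef_rot': array([9.85509218e-01, 1.69621874e-01, 8.93858088e-06, 2.65160520e-05]), 'contact_force': array([ 0.16663775, -0.07675458,  0.2726752 ]), 'moment': array([-0.00584024,  0.00874416, -0.0660046 ]), 'opening': 0.9975568664727908}
```

View pics/top0.png

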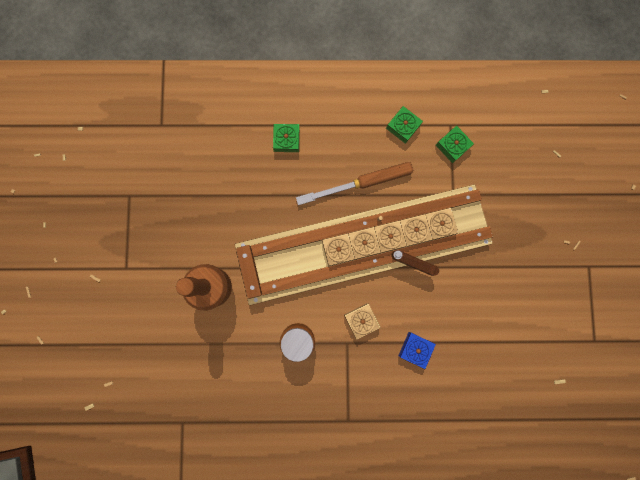

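View pics/side0.png

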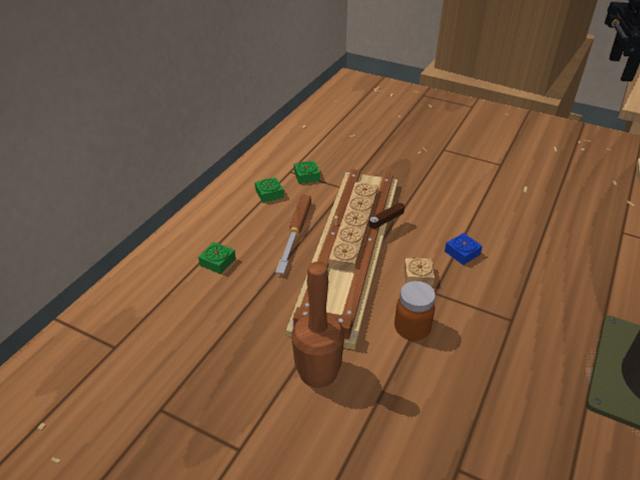

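The top view shows the row from (442,223) to (338,248), the mouth near (481,214), the stop at about (250,270) and the button swung outward with its tip near (434,270). Next I'll refine the board pose.

```bash
cat > fit.py <<'E'
from h import *
from scipy.optimize import least_squares
def w(p,b):
    c,s=np.cos(p[2]),np.sin(p[2]); return [p[0]+c*b[0]-s*b[1],p[1]+s*b[0]+c*b[1],b[2]]
E
python3 - <<'E'
from fit import *
obs=[]
names={"channel_mouth":(0,-.25,.018),"stop_face":(0,.2,.018),"button_pivot":(-.037,-.0615,.037)}
g0=[.5792,-.04,.24]
for c in("top","side"):
    for n,b in names.items():
        for d in cams.mark_of(c,n)[:3]:
            e=np.array(d["at"])-proj(c,w(g0,b)); print(c,n,d["at"],d["confidence"],e)
            if np.hypot(*e)<9: obs.append((c,b,d["at"]))
f=lambda p:np.concatenate([proj(c,w(p,b))-a for c,b,a in obs])
s=least_squares(f,g0,loss="soft_l1",f_scale=1.);print(s.x,f(s.x).round(1))
p=s.x
im=cams.snapshot("top")
x0,y0=225,170;k=2.8
cr=cv2.resize(im[y0:y0+150,x0:x0+285],None,fx=k,fy=k,interpolation=cv2.INTER_CUBIC)
cv2.imwrite("pics/crop_raw.png",cr)
def L(a,b,col):
    q=[tuple(int(v) for v in ((proj("top",w(p,z))-[x0,y0]+.5)*k)) for z in(a,b)]
    cv2.line(cr,q[0],q[1],col,1)
for X in(-.06,.06):L((X,-.25,.018),(X,.23,.018),(255,255,0))
for X in(-.026,.026):L((X,-.25,.028),(X,.2,.028),(0,255,255))
for Y in(-.25,.23):L((-.06,Y,.018),(.06,Y,.018),(255,255,0))
for Y in(.2,.226):L((-.048,Y,.048),(.048,Y,.048),(0,255,0))
cv2.imwrite("pics/crop_ov.png",cr)
E
```

```text
top channel_mouth [480.7, 213.6] 0.64 [-0.98634804  4.82697349]
top stop_face [257.1, 269.4] 0.9 [2.30581435 4.13314023]
top stop_face [214.9, 286.2] 0.53 [-39.89418565  20.93314023]
top button_pivot [401.4, 256.9] 0.98 [6.85229064 6.82467446]
side channel_mouth [369.9, 175.8] 0.78 [1.67986308 0.67872046]
side button_pivot [373.2, 222.1] 0.77 [ 3.41736402 -0.49672142]
[ 0.57214494 -0.04158219  0.24583166] [ 1.8 -1.9 -1.4  0.2  0.8 -0.3 -0.   1. ]
```

View pics/crop_ov.png

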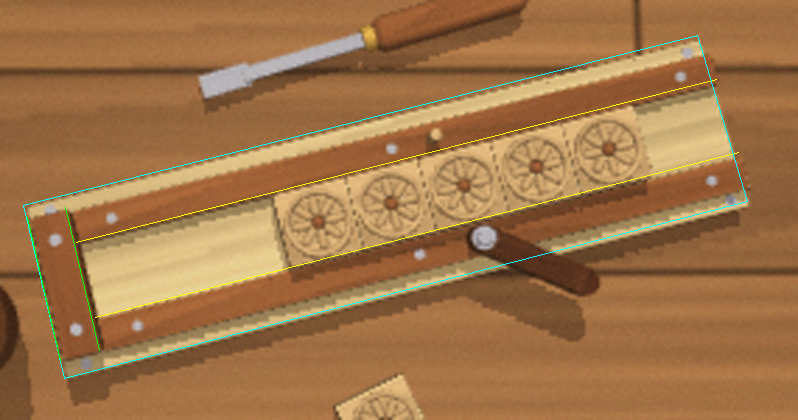

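View pics/crop_raw.png

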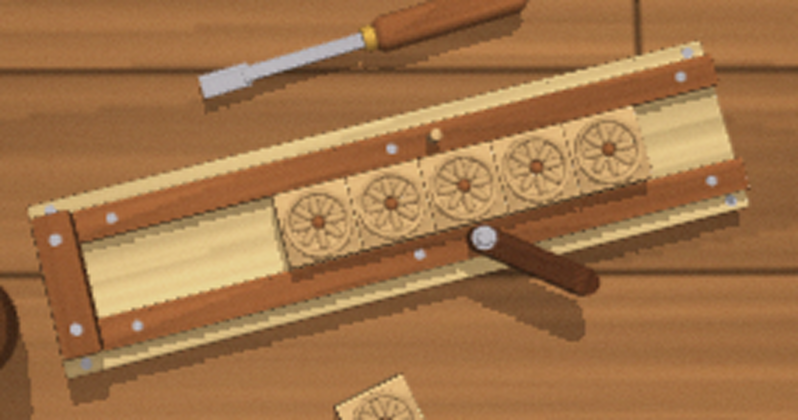

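Run:
```python
from fit import *
k=2.8;x0,y0=225,170
px=lambda u,v:np.array([u/k-.5+x0,v/k-.5+y0])
obs=[(.06,-.25,.018,701,43),(-.06,-.25,.018,748,205),(.06,.23,.018,30,208),(-.06,.23,.018,68,377),(-.037,-.0615,.045,484,238)]
f=lambda p:np.concatenate([proj("top",w(p,o[:3]))-px(*o[3:]) for o in obs])
s=least_squares(f,[.572,-.0416,.2458]);p=s.x;print(p,f(p).round(2))
inv=lambda P:np.array([[np.cos(p[2]),np.sin(p[2])],[-np.sin(p[2]),np.cos(p[2])]])@(P[:2]-p[:2])
for n,u,v,z in[("b5rear+",632,107,.042),("b5rear-",650,180,.042),("b1front+",273,197,.042),("b1front-",290,268,.042),("b5c",608,149,.046),("b1c",318,221,.046),("stop+",68,212,.048),("stop-",101,349,.048),("tipend",594,284,.045),("peg",436,134,.048)]:
    print(n,(inv(ray("top",px(u,v),z))*1000).round(1))
for b in [(0,-.25,.018),(0,.2,.018),(-.037,-.0615,.037)]: print(w(p,b), [proj("side",w(p,b))])
np.save("p.npy",p)
```

```text
[ 0.57025672 -0.04371406  0.23969296] [ 0.21 -1.07  1.1   0.7  -1.05 -0.64 -0.34  0.79  0.09  0.06]
b5rear+ [  24.2 -181.9]
b5rear- [ -26.2 -179.9]
b1front+ [23.5 67.2]
b1front- [-24.9  67.8]
b5c [   0.4 -157.1]
b1c [ 0.5 42.5]
stop+ [ 46. 201.]
stop- [-46.3 200.5]
tipend [ -83.7 -123.8]
peg [ 37.6 -48. ]
[np.float64(0.6296078125806169), np.float64(-0.2865667917227899), 0.018] [array([372.54901092, 175.35025263])]
[np.float64(0.5227758427335762), np.float64(0.15056811905259182), 0.018] [array([325.45282547, 323.55058682])]
[np.float64(0.5489148836587141), np.float64(-0.11223979661874782), 0.037] [array([374.66943723, 222.87999754])]
```

Emit:
{"api": "drive_tool", "payload": {"series": [[[38, 30, -8, -0.01, 0], [38, 30, -8, -0.01, 0], [38, 30, -8, -0.01, 0], [38, 30, -8, -0.01, 0], [38, 30, -8, -0.01, 0], [38, 30, -8, -0.01, 0], [38, 30, -8, -0.01, 0], [38, 30, -8, -0.01, 0], [38, 30, -8, -0.01, 0], [38, 30, -8, -0.01, 0]]], "force": 20}}

```text
clock: 2.15
tool_pos: [0.5904, -0.2877, 0.1585]
eef_rot: [0.993, 0.12, 0.0, 0.0]
contact_force: [0.6, -1.2, -1.3]
opening: 0.115
```

Emit:
{"api": "drive_tool", "payload": {"series": [[[17, 13, -20, 0, 0], [18, 14, -20, 0, 0], [0, 0, -30, 0, 0], [0, 0, -20, 0, 0], [0, 0, 0, 0, 0], [0, 0, 0, 0, 0]]]}}

```text
clock: 2.75
tool_pos: [0.624, -0.2623, 0.069]
eef_rot: [0.993, 0.12, 0.0, 0.0]
contact_force: [0.1, -1.0, -0.2]
opening: 0.005
```

```bash
cat > look.py <<'E'
import sys
from fit import *
p=np.load("p.npy"); c=sys.argv[1]
x0,y0,W,H={"top":(225,170,285,150),"side":(280,150,160,130)}[c]; k={"top":2.8,"side":4.5}[c]
im=cams.snapshot(c)
cv2.imwrite("pics/"+sys.argv[2],cv2.resize(im[y0:y0+H,x0:x0+W],None,fx=k,fy=k,interpolation=cv2.INTER_CUBIC))
s=sensors.get_state();P=s["tool_pos"]
q=np.array([[np.cos(p[2]),np.sin(p[2])],[-np.sin(p[2]),np.cos(p[2])]])@(P[:2]-p[:2])
print("clock",s["clock"],"tcp",P.round(4),"board",q.round(4),"F",s["contact_force"].round(1),s["opening"],"yaw",2*np.arctan2(s["eef_rot"][1],s["eef_rot"][0]), "bx,by->world mm", "gd",r.grip_depth)
E
python3 look.py side s1.png; python3 look.py top t1.png
```

```text
clock 2.8 tcp [ 0.6247 -0.2626  0.0699] board [ 0.0009 -0.2255] F [-0.6  0.4  0.6] 0.004348060059359394 yaw 0.24045327466522154 bx,by->world mm gd -0.0187
clock 2.85 tcp [ 0.6249 -0.2627  0.0703] board [ 0.0011 -0.2257] F [ 0.9 -0.6  0.8] 0.000431875006557626 yaw 0.24031194825455526 bx,by->world mm gd -0.0187
```

View pics/s1.png

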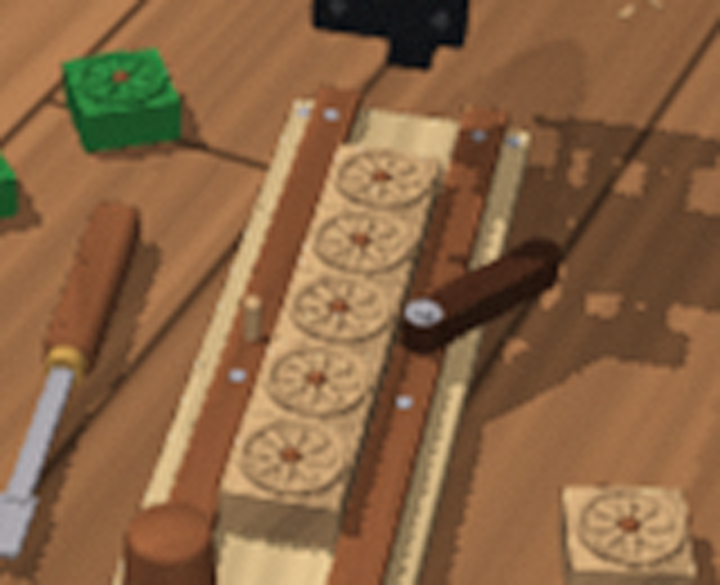

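View pics/t1.png

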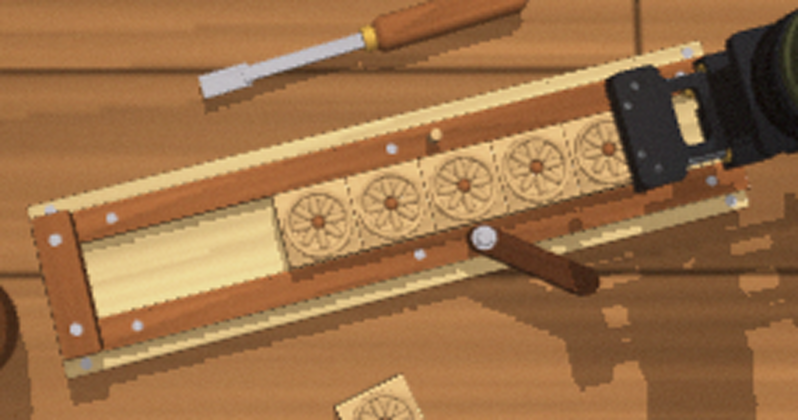

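Emit:
{"api": "drive_tool", "payload": {"series": [[[0, 0, -23, 0, 0], [0, 0, -22, 0, 0], [0, 0, 0, 0, 0], [-2.4, 9.7, 0, 0, 0], [-1.2, 4.9, 0, 0, 0], [-1.2, 4.9, 0, 0, 0], [-1.2, 4.9, 0, 0, 0], [-1.2, 4.9, 0, 0, 0], [-1.2, 4.9, 0, 0, 0], [-1.2, 4.9, 0, 0, 0]]]}}

```text
clock: 3.85
tool_pos: [0.6147, -0.2235, 0.0243]
eef_rot: [0.993, 0.12, 0.001, 0.001]
contact_force: [0.4, -1.8, 0.8]
opening: 0.006
```

```bash
python3 look.py side s2.png
```

```text
clock 3.9 tcp [ 0.6143 -0.2218  0.024 ] board [ 0.0006 -0.1834] F [ 0.7 -1.   2. ] 0.003965416308183771 yaw 0.24141242858264364 bx,by->world mm gd -0.0187
```

View pics/s2.png

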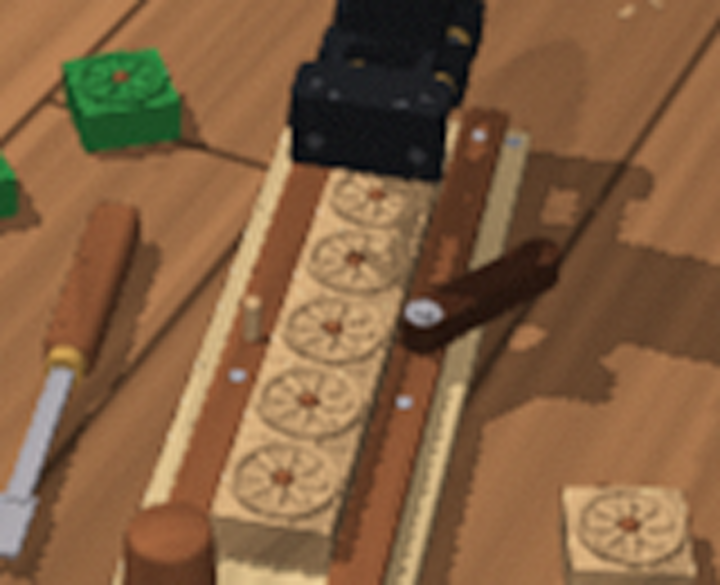

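Run:
```python
from fit import *
p=np.load("p.npy")
for by,z0 in((-.2255,.07),(-.1834,.024)):
  for dy in (.0175,.04):
    for dz in (0,.02,.03,.045,.064):
      print(by,dy,dz,[((proj("side",w(p,(bx,by+dy,z0+dz)))-[280,150]+.5)*4.5).round() for bx in(-.037,-.009,.009,.037)])
snap("side","s_full.png")
im=cv2.imread("pics/s_full.png")[60:210,270:470]; cv2.imwrite("pics/s3.png",cv2.resize(im,None,fx=4,fy=4,interpolation=cv2.INTER_CUBIC))
```

```text
-0.2255 0.0175 0 [array([486.,  86.]), array([428.,  78.]), array([391.,  73.]), array([333.,  65.])]
-0.2255 0.0175 0.02 [array([490.,  50.]), array([431.,  42.]), array([393.,  37.]), array([335.,  29.])]
-0.2255 0.0175 0.03 [array([491.,  32.]), array([432.,  24.]), array([394.,  19.]), array([336.,  11.])]
-0.2255 0.0175 0.045 [array([494.,   5.]), array([434.,  -3.]), array([396.,  -8.]), array([337., -16.])]
-0.2255 0.0175 0.064 [array([497., -31.]), array([437., -39.]), array([398., -44.]), array([338., -52.])]
-0.2255 0.04 0 [array([479., 112.]), array([420., 104.]), array([382.,  99.]), array([324.,  90.])]
-0.2255 0.04 0.02 [array([482.,  76.]), array([422.,  68.]), array([384.,  63.]), array([325.,  55.])]
-0.2255 0.04 0.03 [array([484.,  58.]), array([424.,  50.]), array([385.,  45.]), array([326.,  37.])]
-0.2255 0.04 0.045 [array([486.,  31.]), array([426.,  22.]), array([387.,  17.]), array([327.,   9.])]
-0.2255 0.04 0.064 [array([489.,  -5.]), array([428., -13.]), array([389., -18.]), array([329., -26.])]
-0.1834 0.0175 0 [array([465., 216.]), array([407., 207.]), ar
[... 275 characters left out ...]
ay([472., 138.]), array([412., 129.]), array([374., 124.]), array([315., 115.])]
-0.1834 0.0175 0.064 [array([475., 103.]), array([415.,  95.]), array([376.,  90.]), array([317.,  81.])]
-0.1834 0.04 0 [array([457., 244.]), array([398., 235.]), array([361., 229.]), array([302., 221.])]
-0.1834 0.04 0.02 [array([460., 209.]), array([400., 201.]), array([362., 195.]), array([304., 186.])]
-0.1834 0.04 0.03 [array([462., 192.]), array([402., 183.]), array([363., 178.]), array([304., 169.])]
-0.1834 0.04 0.045 [array([464., 165.]), array([403., 157.]), array([365., 151.]), array([305., 142.])]
-0.1834 0.04 0.064 [array([467., 131.]), array([406., 122.]), array([367., 117.]), array([306., 108.])]
```

View pics/s3.png

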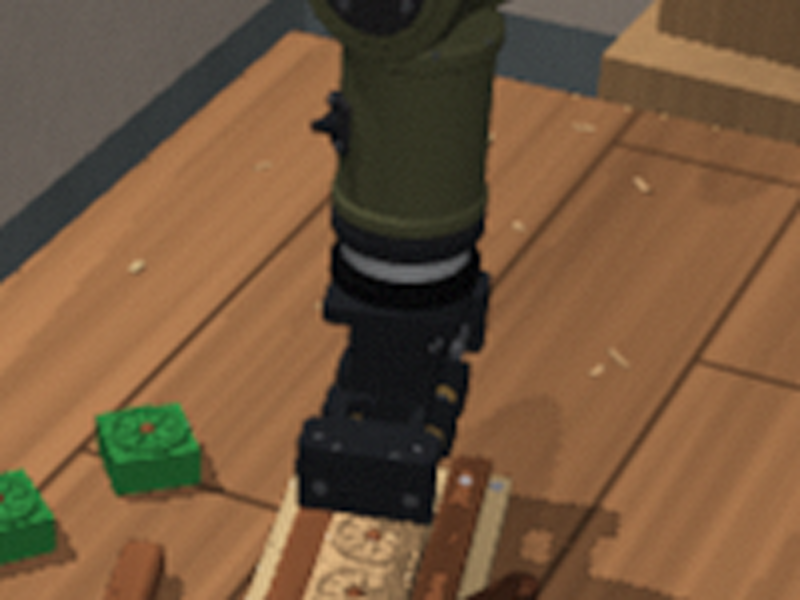

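The wide black plate in the picture is the gripper's body, at dz of about 64 mm or more. That puts it near z 0.09, clear of the screw and peg. The train is closed and moving, so I'll push on.

Emit:
{"api": "drive_tool", "payload": {"series": [[[-1.9, 7.8, 0, 0, 0], [-1.9, 7.8, 0, 0, 0], [-1.9, 7.8, 0, 0, 0], [-1.9, 7.8, 0, 0, 0], [-1.9, 7.8, 0, 0, 0], [-1.9, 7.8, 0, 0, 0], [-1.9, 7.8, 0, 0, 0], [-1.9, 7.8, 0, 0, 0], [-1.9, 7.8, 0, 0, 0], [-1.9, 7.8, 0, 0, 0]]]}}

```text
clock: 4.95
tool_pos: [0.595, -0.1442, 0.0237]
eef_rot: [0.993, 0.12, -0.0, -0.0]
contact_force: [1.3, -2.5, 0.4]
opening: 0.003
```

```bash
python3 look.py top t4.png
```

```text
clock 5.0 tcp [ 0.5947 -0.142   0.0236] board [ 0.0004 -0.1013] F [-0.5  0.3  1.3] 0.007047760422472373 yaw 0.24277245645002374 bx,by->world mm gd -0.0187
```

View pics/t4.png

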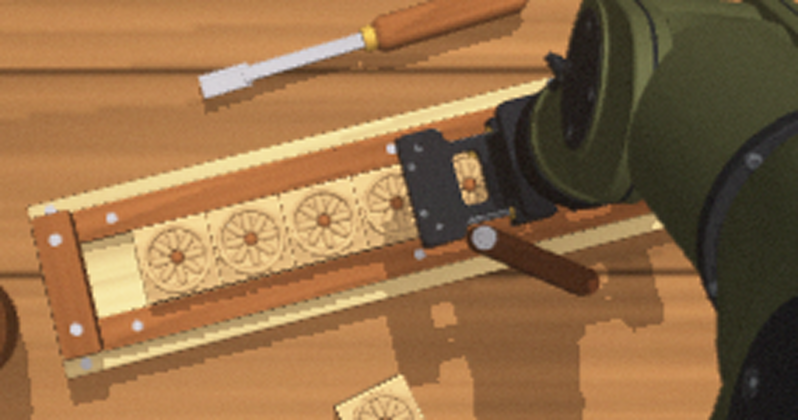

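Emit:
{"api": "drive_tool", "payload": {"series": [[[-1.4, 5.8, 0, 0, 0], [-1.4, 5.8, 0, 0, 0], [-1.4, 5.8, 0, 0, 0], [-1.4, 5.8, 0, 0, 0], [-0.7, 2.9, 0, 0, 0], [-0.5, 1.9, 0, 0, 0], [-0.5, 1.9, 0, 0, 0]]]}}

```text
clock: 5.7
tool_pos: [0.588, -0.1152, 0.0238]
eef_rot: [0.993, 0.12, 0.0, 0.0]
contact_force: [0.1, -0.9, -0.2]
opening: 0.001
```

Emit:
{"api": "drive_tool", "payload": {"series": [[[-0.5, 1.9, 0, 0, 0], [0, 0, 0, 0, 0]]]}}

```text
clock: 5.9
tool_pos: [0.5874, -0.1129, 0.0237]
eef_rot: [0.993, 0.12, -0.0, -0.0]
contact_force: [-0.6, -0.9, -0.2]
opening: 0.003
```

```bash
python3 look.py top t5.png;python3 look.py top t5.png
```

```text
clock 5.95 tcp [ 0.5874 -0.1129  0.0237] board [ 0.0003 -0.0713] F [-0.6 -0.4 -0.3] 0.0029297244553650784 yaw 0.24091410998101712 bx,by->world mm gd -0.0187
clock 6.0 tcp [ 0.5874 -0.1129  0.0237] board [ 0.0003 -0.0713] F [-0.7 -0.9 -0. ] 0.003735681731705723 yaw 0.24093849561429298 bx,by->world mm gd -0.0187
```

View pics/t5.png

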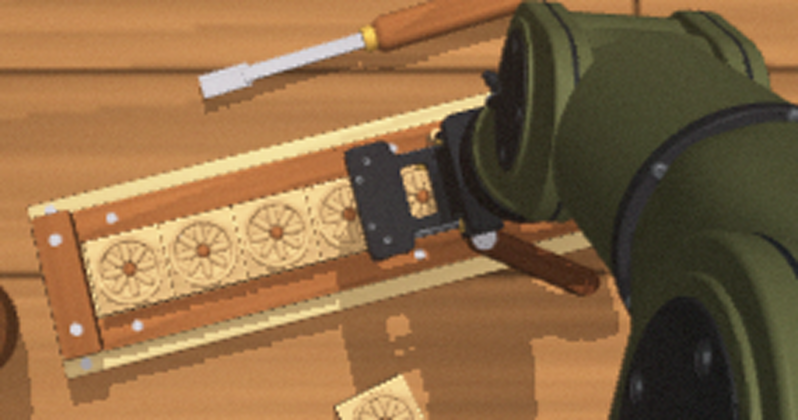

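Emit:
{"api": "drive_tool", "payload": {"series": [[[-0.25, 1, 0, 0, 0], [-0.25, 1, 0, 0, 0], [-0.25, 1, 0, 0, 0], [0, 0, 0, 0, 0]]]}}

```text
clock: 6.4
tool_pos: [0.5867, -0.11, 0.0238]
eef_rot: [0.993, 0.12, -0.0, 0.0]
contact_force: [0.6, -0.5, -0.0]
opening: 0.001
```

Emit:
{"api": "drive_tool", "payload": {"series": [[[-0.25, 1, 0, 0, 0], [-0.25, 1, 0, 0, 0], [0, 0, 0, 0, 0]]]}}

```text
clock: 6.7
tool_pos: [0.5863, -0.1084, 0.0238]
eef_rot: [0.993, 0.12, 0.0, 0.0]
contact_force: [0.5, -1.1, 0.2]
opening: 0.006
```

Emit:
{"api": "drive_tool", "payload": {"series": [[[-0.25, 1, 0, 0, 0], [-0.25, 1, 0, 0, 0], [0, 0, 0, 0, 0]]]}}

```text
clock: 7.0
tool_pos: [0.5864, -0.1083, 0.024]
eef_rot: [0.993, 0.119, 0.001, 0.001]
contact_force: [1.8, -5.3, -0.2]
opening: 0.003
```

Emit:
{"api": "drive_tool", "payload": {"series": [[[-0.25, 1, 0, 0, 0], [0, 0, 0, 0, 0]]]}}

```text
clock: 7.2
tool_pos: [0.5865, -0.1082, 0.0242]
eef_rot: [0.993, 0.119, 0.001, 0.002]
contact_force: [1.5, -6.8, -1.0]
opening: 0.003
```

```bash
python3 look.py side s6.png;python3 look.py top t6.png
```

```text
clock 7.25 tcp [ 0.5865 -0.1082  0.0242] board [ 0.0005 -0.0665] F [ 1.4 -6.2  0.5] 0.004542007621981911 yaw 0.2386778177959336 bx,by->world mm gd -0.0187
clock 7.3 tcp [ 0.5865 -0.1082  0.0242] board [ 0.0005 -0.0665] F [ 2.2 -6.8 -0.3] 0.00643564013280017 yaw 0.23871414244274683 bx,by->world mm gd -0.0187
```

View pics/t6.png

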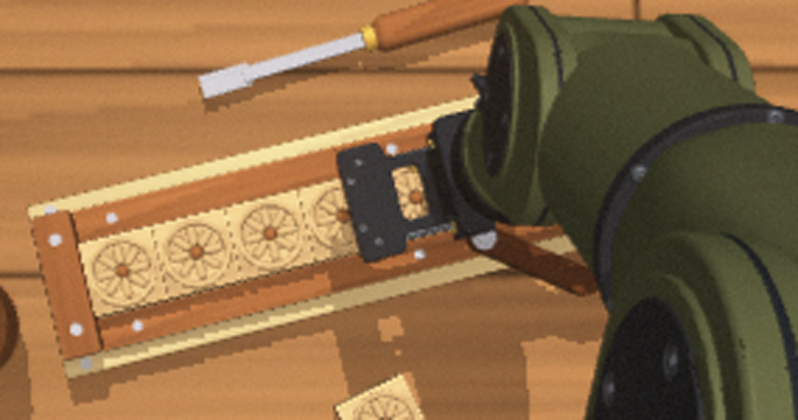

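View pics/s6.png

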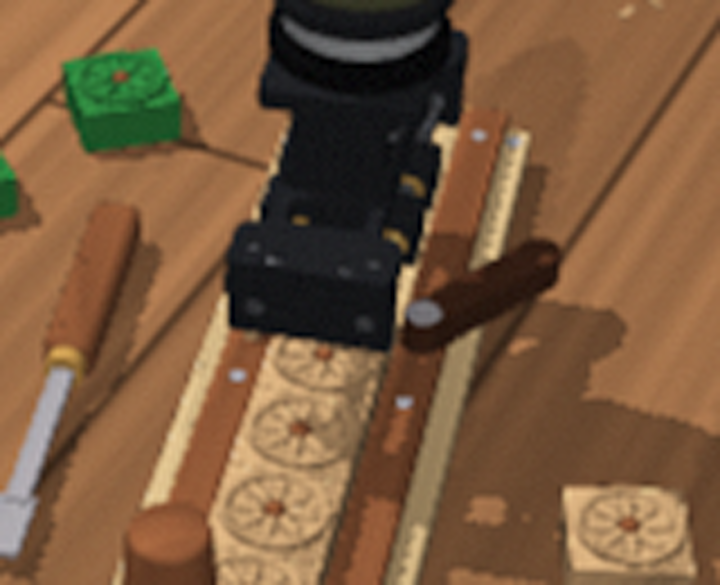

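Run:
```python
from fit import *
p=np.load("p.npy"); rho=.052
print(sensors.get_state()["q"].round(2))
prev=None
for th in [-.95,-.7,-.5,-.3,-.1,.1,.3,.5,.7,.9,1.1,1.3,1.45,1.571,1.65]:
    n=np.array([np.cos(th),np.sin(th)]);u=np.array([np.sin(th),-np.cos(th)])
    d=.009+.009*abs(n[0])+.0175*abs(n[1])
    b=np.array([-.037,-.0615])+rho*u-d*n
    W=np.array(w(p,(*b,0))[:2])
    print(th,(b*1000).round(1),(W*1000).round(1), None if prev is None else ((W-prev)*1000).round(1)); prev=W
```

```text
[ 0.11  0.96 -0.02  1.79  0.05  0.39 -1.27]
-0.95 [-95.9 -68.6] [ 493.4 -133.1] None
-0.7 [-91.3 -83.8] [ 501.5 -146.8] [  8.1 -13.7]
-0.5 [-84.1 -95. ] [ 511.1 -156. ] [ 9.6 -9.2]
-0.3 [ -74.1 -104.4] [ 523.1 -162.8] [12.  -6.8]
-0.1 [ -61.8 -111.3] [ 536.6 -166.5] [13.6 -3.7]
0.1 [ -51.4 -115.2] [ 547.7 -167.8] [11.  -1.4]
0.3 [ -43.4 -117.9] [ 556.1 -168.5] [ 8.4 -0.7]
0.5 [ -34.3 -119.3] [ 565.3 -167.7] [9.2 0.9]
0.7 [ -24.3 -118.8] [ 574.9 -164.8] [9.6 2.8]
0.9 [ -13.9 -116. ] [ 584.3 -159.7] [9.5 5.2]
1.1 [  -3.7 -110.6] [ 593.  -152.1] [8.6 7.6]
1.3 [   5.5 -102.6] [ 600.  -142.1] [ 7. 10.]
1.45 [ 11.3 -95. ] [ 603.8 -133.3] [3.8 8.8]
1.571 [ 15. -88.] [ 605.7 -125.6] [1.9 7.7]
1.65 [ 17.  -84.5] [ 606.8 -121.7] [1.1 3.9]
```

Emit:
{"api": "drive_tool", "payload": {"series": [[[2.4, -9.7, 0, 0, 0], [4.8, -19.4, 0, 0, 0], [0, 0, 30, 0, 0], [0, 0, 30, 0, 0], [0, 0, 0, 0, 0]]]}}

```text
clock: 7.8
tool_pos: [0.5952, -0.1341, 0.0871]
eef_rot: [0.993, 0.12, 0.003, 0.0]
contact_force: [0.7, 0.2, 0.4]
opening: 0.007
```

```bash
python3 look.py side s7.png; python3 look.py top t7.png
```

```text
clock 7.85 tcp [ 0.5939 -0.1338  0.0853] board [ 0.0016 -0.0931] F [0.3 0.7 0.3] 0.002205528733455696 yaw 0.24129908169724562 bx,by->world mm gd -0.0187
clock 7.9 tcp [ 0.5928 -0.1336  0.084 ] board [ 0.0005 -0.0926] F [-0.7  0.6 -0.4] 0.00568445762610202 yaw 0.24143023234235272 bx,by->world mm gd -0.0187
```

View pics/s7.png

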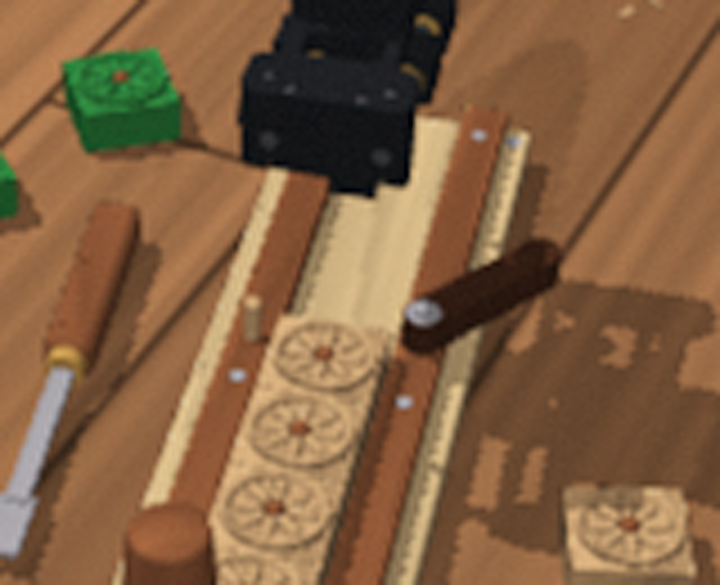

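Emit:
{"api": "drive_tool", "payload": {"series": [[[-34, -3, 0, 0, 0], [-34, -3, 0, 0, 0], [-34, -4, 0, 0, 0], [0, 0, 0, 0, 0], [0, 0, 0, 0, 0]]]}}

```text
clock: 8.4
tool_pos: [0.4898, -0.1439, 0.0829]
eef_rot: [0.993, 0.12, -0.001, -0.001]
contact_force: [0.2, 0.5, 0.2]
opening: 0.008
```

```bash
python3 look.py side s8.png
```

```text
clock 8.45 tcp [ 0.4914 -0.1437  0.0831] board [-0.1004 -0.0784] F [ 1.   0.9 -0. ] 0.008528794328939123 yaw 0.2414940992823423 bx,by->world mm gd -0.0187
```

View pics/s8.png

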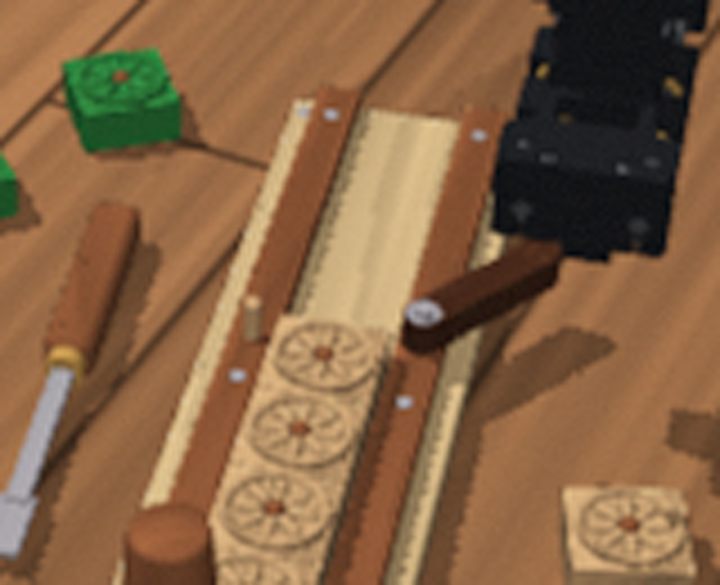

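Emit:
{"api": "drive_tool", "payload": {"series": [[[0, 0, -25, 0, 0], [0, 0, -25, 0, 0], [0, 0, 0, 0, 0], [0, 0, 0, 0, 0]]]}}

```text
clock: 8.85
tool_pos: [0.4914, -0.1438, 0.0334]
eef_rot: [0.993, 0.12, -0.0, -0.0]
contact_force: [0.0, 0.6, 0.5]
opening: 0.003
```

```bash
python3 look.py side s9.png
```

```text
clock 8.9 tcp [ 0.4917 -0.1441  0.0341] board [-0.1001 -0.0789] F [ 0.1 -0.6  0.8] 0.0017559122385501103 yaw 0.2413257813267155 bx,by->world mm gd -0.0187
```

View pics/s9.png

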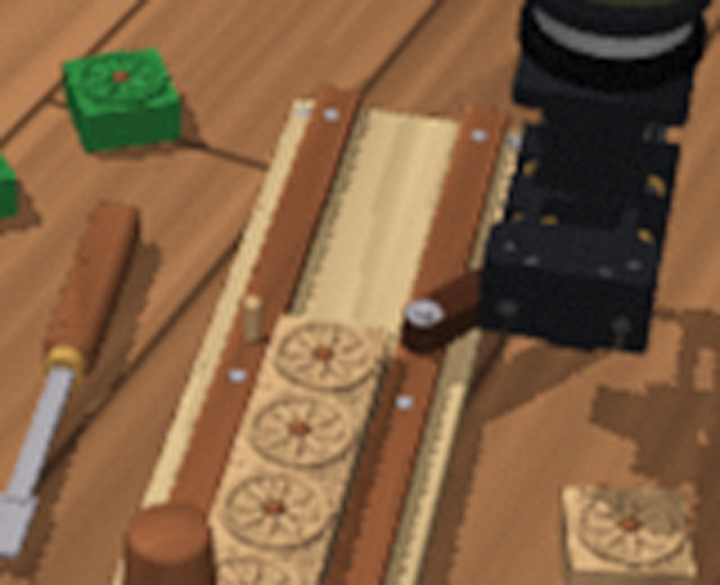

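Emit:
{"api": "drive_tool", "payload": {"series": [[[7, -4, 0, 0, 0], [7, -4, 0, 0, 0], [6, -4, 0, 0, 0], [6, -3.5, 0, 0, 0], [6, -3.5, 0, 0, 0], [7, -2, 0, 0, 0], [7, -2, 0, 0, 0], [6, -1, 0, 0, 0], [5, -0.5, 0, 0, 0], [8, -0.7, 0, 0, 0]]]}}

```text
clock: 9.9
tool_pos: [0.5551, -0.1694, 0.0335]
eef_rot: [0.993, 0.12, -0.001, -0.0]
contact_force: [-1.8, -0.1, -0.0]
opening: 0.003
```

```bash
python3 look.py side s10.png
```

```text
clock 9.95 tcp [ 0.5575 -0.1695  0.0337] board [-0.0423 -0.1191] F [1.2 0.2 0.5] 0.003493731627598221 yaw 0.24117339617656972 bx,by->world mm gd -0.0187
```

View pics/s10.png

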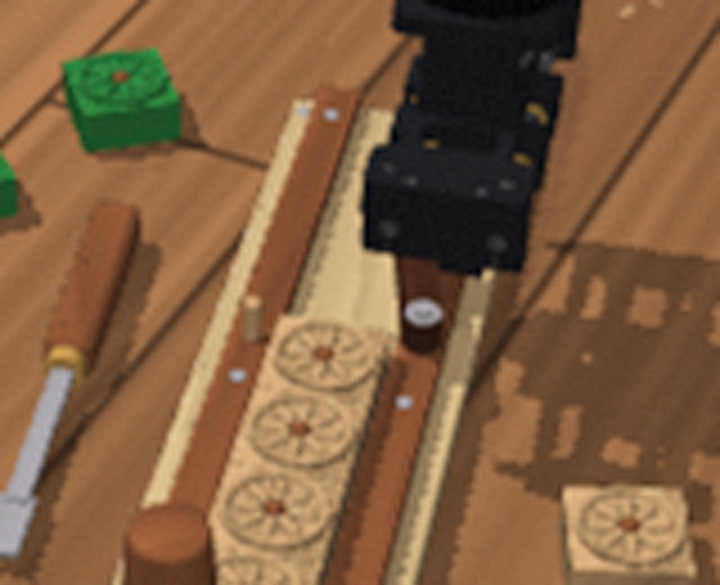

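Emit:
{"api": "drive_tool", "payload": {"series": [[[4, 0.5, 0, 0, 0], [4.5, 1, 0, 0, 0], [4.8, 1.4, 0, 0, 0], [4.8, 1.5, 0, 0, 0], [4.8, 2.5, 0, 0, 0], [4.8, 2.8, 0, 0, 0], [4.3, 3.7, 0, 0, 0], [4.3, 3.9, 0, 0, 0], [3.5, 5, 0, 0, 0], [3.5, 5, 0, 0, 0]]]}}

```text
clock: 10.95
tool_pos: [0.5995, -0.1417, 0.0338]
eef_rot: [0.993, 0.12, 0.0, 0.0]
contact_force: [-1.1, -0.6, 0.2]
opening: 0.007
```

```bash
python3 look.py side s11.png; python3 look.py top t11.png
```

```text
clock 11.0 tcp [ 0.6004 -0.1402  0.0338] board [ 0.0064 -0.1009] F [ 0.4  0.9 -0.1] 0.003807529433364861 yaw 0.24237248226487293 bx,by->world mm gd -0.0187
clock 11.05 tcp [ 0.6001 -0.1405  0.0338] board [ 0.0061 -0.1011] F [-0.5 -0.9 -0.4] 0.008050586651309102 yaw 0.24256687584850584 bx,by->world mm gd -0.0187
```

View pics/s11.png

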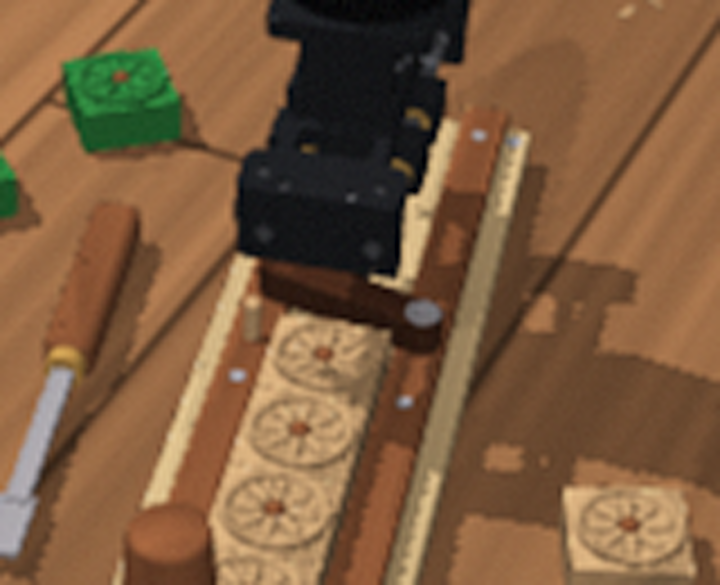

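Emit:
{"api": "drive_tool", "payload": {"series": [[[1.5, 3.5, 0, 0, 0], [1.5, 3.5, 0, 0, 0], [1, 3.5, 0, 0, 0], [0.5, 2, 0, 0, 0], [0, 0, 0, 0, 0]]]}}

```text
clock: 11.55
tool_pos: [0.6038, -0.129, 0.0338]
eef_rot: [0.993, 0.12, 0.0, -0.0]
contact_force: [0.5, 0.1, -1.2]
opening: 0.005
```

Emit:
{"api": "drive_tool", "payload": {"series": [[[0, 1.5, 0, 0, 0], [0, 1, 0, 0, 0], [0, 0, 0, 0, 0]]]}}

```text
clock: 11.85
tool_pos: [0.6036, -0.1271, 0.0338]
eef_rot: [0.993, 0.12, 0.0, 0.0]
contact_force: [0.1, -0.9, 0.3]
opening: 0.009
```

```bash
python3 look.py side s12.png
```

```text
clock 11.9 tcp [ 0.6036 -0.1271  0.0338] board [ 0.0126 -0.0889] F [ 0.4 -0.2 -1.4] 0.0017007477696242706 yaw 0.24084899640909263 bx,by->world mm gd -0.0187
```

View pics/s12.png

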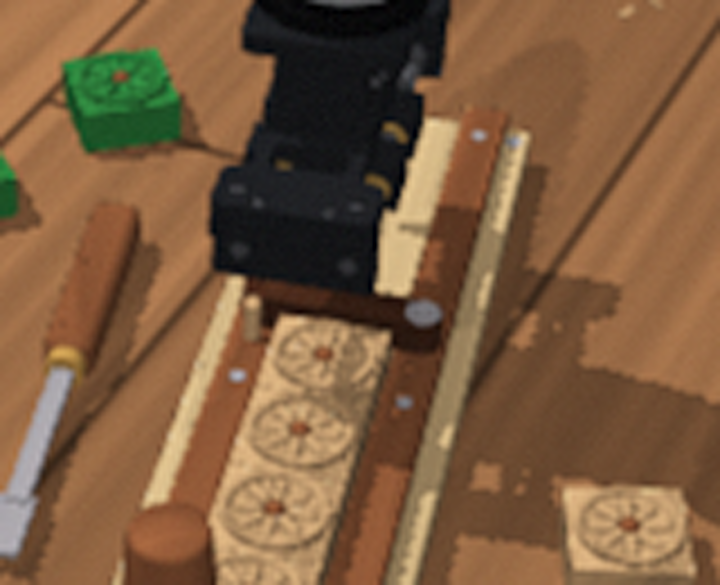

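Close; I'll push until the peg resists.

Emit:
{"api": "drive_tool", "payload": {"series": [[[-0.25, 1, 0, 0, 0], [-0.25, 1, 0, 0, 0], [0, 0, 0, 0, 0]]]}}

```text
clock: 12.2
tool_pos: [0.6033, -0.125, 0.0338]
eef_rot: [0.993, 0.12, 0.0, 0.0]
contact_force: [1.1, -0.9, -1.4]
opening: 0.002
```

Emit:
{"api": "drive_tool", "payload": {"series": [[[-0.25, 1, 0, 0, 0], [-0.25, 1, 0, 0, 0], [0, 0, 0, 0, 0]]]}}

```text
clock: 12.5
tool_pos: [0.6031, -0.1245, 0.0339]
eef_rot: [0.993, 0.12, 0.001, 0.001]
contact_force: [2.0, -4.2, -0.7]
opening: 0.002
```

Emit:
{"api": "drive_tool", "payload": {"series": [[[-0.25, 1, 0, 0, 0], [0, 0, 0, 0, 0], [0, 0, 0, 0, 0]]]}}

```text
clock: 12.8
tool_pos: [0.6031, -0.1244, 0.034]
eef_rot: [0.993, 0.119, 0.001, 0.001]
contact_force: [3.0, -6.8, -1.4]
opening: 0.007
```

Emit:
{"api": "drive_tool", "payload": {"series": [[[1.2, -5, 0, 0, 0], [4.8, -19.5, 0, 0, 0], [4.8, -19.5, 10, 0, 0], [0, 0, 40, 0, 0], [10, -30, 40, 0, 0], [10, -30, 40, 0, 0], [10, -40, 0, 0, 0], [10, -40, 0, 0, 0], [0, 0, 0, 0, 0], [0, 0, 0, 0, 0]]]}}

```text
clock: 13.8
tool_pos: [0.6517, -0.3047, 0.1613]
eef_rot: [0.993, 0.119, -0.001, -0.001]
contact_force: [-0.5, 0.7, 0.5]
opening: 0.007
```

```bash
python3 look.py side s13.png; python3 look.py top t13.png
```

```text
clock 13.85 tcp [ 0.6522 -0.3029  0.1614] board [ 0.0181 -0.2712] F [ 0.2  0.8 -0.1] 0.003275106162358862 yaw 0.24184916244727508 bx,by->world mm gd -0.0187
clock 13.9 tcp [ 0.6525 -0.302   0.1615] board [ 0.0186 -0.2705] F [ 0.1  0.1 -0.1] 0.006008089230159763 yaw 0.2431759316393628 bx,by->world mm gd -0.0187
```

View pics/s13.png

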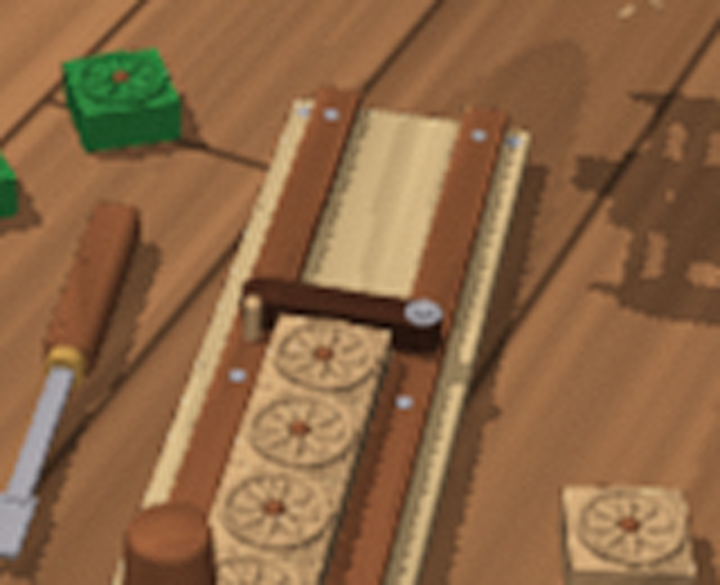

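View pics/t13.png

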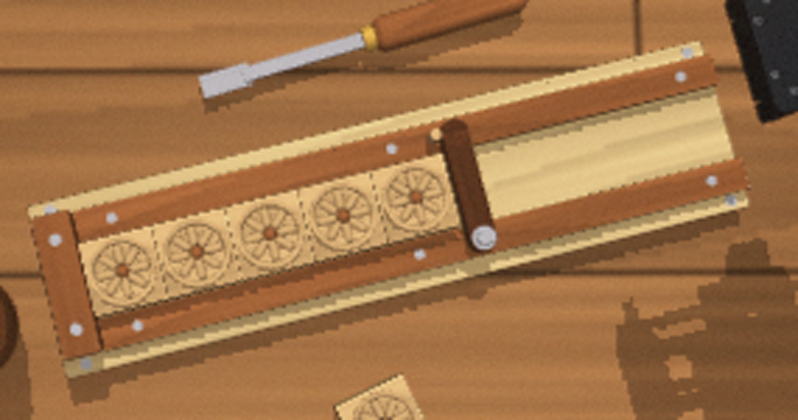

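Run:
```python
from fit import *
p=np.load("p.npy");k=2.8
px=lambda u,v:np.array([u/k-.5+225,v/k-.5+170])
inv=lambda P:np.array([[np.cos(p[2]),np.sin(p[2])],[-np.sin(p[2]),np.cos(p[2])]])@(P[:2]-p[:2])
for n,u,v,z in[("b1",122,270.5,.046),("b2",196.5,251.5,.046),("b3",270,233,.046),("b4",343,215,.046),("b5",416.5,197,.046)]:
    print(n,(inv(ray("top",px(u,v),z))*1000).round(1))
a=inv(ray("top",px(484,238),.045));b=inv(ray("top",px(454,123),.045));d=b-a;print("button",np.arctan2(d[0],-d[1]))
for c in("top","side"):
    cams.snapshot(c)
    for q in cams.mark_of(c,"button_tip")[:1]:
        b=inv(ray(c,q["at"],.037));d=b-[-.037,-.0615];print(c,b,np.arctan2(d[0],-d[1]),q["confidence"])
```

```text
b1 [1.000e-01 1.756e+02]
b2 [  0.4 125.1]
b3 [ 0.5 75.2]
b4 [ 0.4 25.4]
b5 [  0.2 -24.9]
button 1.5607090946259978
top [ 0.04021428 -0.06602552] 1.5122533800387385 0.68
side [ 0.03409437 -0.06198007] 1.5640438269961126 0.7
```

All five blocks are in place and the button is square. Handing in.

```bash
python3 -c "
from plant import r
print(r.finish_job())"
```

```text
the job is handed in; nothing more can be done
None
```

The row is home against the end stop and the turn-button is locked square across the channel behind it. I handed the job in about 14 s into the 45 s allowed; it returns no verdict.

- **Push:** I pushed the row from the tail with closed fingertips. It stalled against the stop at about 7 N. I saw no gaps in the row in the pictures.
- **Turn-button:** I swept it round from about -0.64 rad until the peg stopped it at about 7 N. I then backed the arm well clear.
- **Blocks, last picture:** The block centres lie at board y = 175.6, 125.1, 75.2, 25.4 and -24.9 mm. That is within 0.6 mm of their places, and all are within 0.5 mm of mid channel.
- **Button angle, last checks:** Measured from the picture it is 1.56 rad, and the side-camera network also gives 1.56. The top-camera network disagrees slightly at 1.51, still above the 1.48 needed. I trust 1.56, because the peg stopped the button and the picture shows it touching.
- **Bystanders:** I never went near the mallet, jar, gouge or spare block. The parts of them that show in the last pictures look unmoved; the jar is outside those crops and I did not measure any of them.

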